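# Knock a stuck paraffin block out of its nest

## Task

The paraffin block is stuck in the pocket of the knock-out fixture. Reach under the nest with the C-shaped knock-out tool, feel for the hole with its pin and press the block up gently (never more than 25 N, or the wax or the pin suffers) until it stands at least 10 mm higher but still in the pocket; then stand the tool back upright on the worktop clear of the fixture and lay the block in the steel dish. Leave the dish and everything else about where they are.

Things in the scene. Friction and masses are not known exactly. Their poses are not given: they have to be found in the camera images.
- nest: Aluminium knock-out fixture fixed to the worktop. Origin: on the worktop straight below the middle of the pocket; x to the back, y left, z up. A column at the back (x +34 to +85 mm) carries the overhanging nest (x -28 to +74, y +-47, flat top at z 94 mm). Under the nest the space is open to the front (-x) and both sides, from the worktop up to z 58 mm.
- pocket (a point): Middle of the pocket's mouth, in the flat top (nest z 94 mm). Pocket 32 mm in x by 48 in y, 24 deep. The block sits on a captive steel ejector plate (3 mm, its top at nest z 70) that slides straight up and down and falls back. Sprung pads in front and behind clamp the block: sliding it takes some 4 to 10 N, not known exactly; they hold it at any height.
- under (a point): Point on the flat underside of the nest (z 58 mm) below the pocket's middle. A clamped steel plate here has the knock-out hole, a slot 20 mm in x by 11 in y, open through to the ejector plate 9 mm above. In x the slot is centred here; along nest y its middle lies anywhere within 15 mm to either side of here. It is not reported and not seen from above: feel for it with the pin.
- wax_block: Pale paraffin block, 30 x 46 x 22 mm, 35 to 70 g, stuck in the pocket, its top 2 mm below the fixture's top so that it cannot be gripped. Origin: centre of its underside (70 mm above the worktop at the start); short side along x, axes as the nest's. Once raised it can be gripped from above across its 30 mm (nest x) and pulled out against the same friction.
- tool: C-shaped steel knock-out tool, 0.25 kg, standing loose on the worktop, 156 mm tall. Origin: underside of its foot, on the pin's axis; z up. Foot plate x -56 to +20, y +-22, 8 mm thick. Spine at x -56 to -46 mm. Top arm over the pin at z 104 to 114 mm, x -56 to +14, 22 wide. The C is open to +x and both sides.
- pin_tip (a point): Round tip of the 8 mm pin that points up from the foot, 39 mm above the foot's underside. At the pin's root a 20 mm wide collar (top at tool z 14 mm) stops against the nest's underside when the block has been raised 16 mm, so the tool's foot is then 44 mm above the worktop.
- handle (a point): Middle of the tool's black handle, straight above the pin (tool z 135 mm). Handle 26 mm in x by 18 in y, tool z 114 to 156: grip it from above across the 18 mm. Turned as the nest is, the tool goes on from the front along nest +x, foot under the nest, top arm above; with the foot 6 mm off the worktop the tip passes 13 mm under the nest and the arm 16 mm above it.
- steel_dish: Round stainless steel dish, 99 mm across the rim, 29 mm high, inner floor 2 mm above the worktop and about 64 mm across, walls flaring outwards. Origin: centre of its underside.
- vial: Screw vial, 23 mm wide, 48 mm tall, upright. A bystander; origin: centre of its underside.
- petri: Closed Petri dish, 63 mm wide, 14 mm high. A bystander; origin: centre of its underside.
- stopper: Rubber stopper, 26 mm wide and high. A bystander; origin: centre of its underside.
- marker: Marker pen lying on the worktop, 14 x 117 x 16 mm, its length along its y. A bystander; origin: centre of its underside.
- tape: Roll of tape lying flat, 68 mm wide, 19 mm high. A bystander; origin: centre of its underside.
Things that resemble listed ones, but are neither listed nor needed, are in the scene too. Leave any yellow look-alike of the tool alone.

How it is judged:
By the outcome, as a careful person would: the job done as asked, in the order asked, and still so for the second after the job is handed in, with the robot touching nothing.
It also fails if it takes over 72 s, if anything falls off the work surface, if the arm or the gripper's body presses on something with over 40 N, if the wrist force passes 120 N, or if a joint passes its speed limit or range.

## Robot

A 6-joint arm with a two-finger parallel gripper is mounted at the origin on a cart in front of the work surface, level with it; the furniture and walls round the work are solid. World frame = base frame: x ahead of the robot, y to its left, z up, the work surface at z = 0. Lengths are in m, angles in rad, forces in N, time in s.
With the tool pointing down it reaches from about 0.35 to 0.85 m from the base axis. Payload 8.1 kg.
Tool frame: the origin (TCP) lies midway between the tips of the shut fingers; the grasp point (between the pads) lies robot.grip_depth behind it (robot.grip_depth is the distance from the TCP to the grasp point, in m); z points along the fingers, y is the line along which they close (so a half turn about z gives the same grasp; the last joint's range is limited). The gripper opens to 93 mm and grips with 3 to 60 N. Pads are 15 mm wide; open, the fingers measure 128 mm over their backs; the gripper's body (75 mm by 188 mm) begins 65 mm behind the grasp point.
Start: joints at [-0.085, 0.13, 1.488, -0, 1.523, -0.085], TCP at [0.6, 0, 0.219] pointing down, gripper open.
Joint ranges: [-2.96, 2.96], [-0.89, 2.26], [0.02, 2.5], [-1.34, 4.48], [0, 2.73], [-2.66, 2.66]. Speed limits (rad/s): [2.39, 2.39, 2.79, 3.14, 3.14, 3.14].

## Interface

Orientations are given as a rotation vector (axis times angle).
In Python, from plant import robot gives the robot as it stands.
- The arm moves only by the tool carry_out, never from a script. Its argument "rows" is a list of rows, each a list of 6 numbers: the shift along the tool's x, y, z in m, then the turn, a rotation vector about the tool's x, y, z in degrees. A call has 1 to 12 rows; each row is the pose to reach, as a shift and turn from the pose commanded when the call began, along the tool's axes at that moment; what a row does not reach only later rows make up. A row lasts 1/8 s, in which the tool goes at most 62.5 mm and 10.7 degrees, less where a joint would pass 70% of its speed; a pose out of reach is approached as far as the arm can. A call with a gripper value outside its range is refused whole. "jaw" is the closure in counts, from 0 (fully open) to 255 (shut), set as the call begins (left out, the last holds). The fingers move at their own pace and stop on an object; "force" is the grip in N (left out, the last holds). Time passes only in rows, so rows that repeat a pose let the fingers close. It gives the time, the measured TCP pose, the force, the opening and the grip force at its end, in the units of the state.
- robot.read_state(): the state, without advancing time (a new reading comes with each control period).
- robot.read_camera(name): name is "scene" or "side" or "wrist"; returns the picture (384x512x3 uint8, red, green, blue); there is no depth.
- robot.camera_model(name): a dict with "fx", "fy", "cx", "cy" (pixels), "dist" ([k1, k2, p1, p2, k3] as OpenCV has them; the pictures are not rectified), "R" (3x3) and "t" (3): a world point X has camera coordinates R X + t; the wrist camera has in their place "mount" (4x4, takes a point from camera to tool coordinates, whose origin is the TCP and whose axes are the flange's). Camera axes: x right, y down, z forward; pixel columns grow to the right and rows downward; lengths in m; the calibration is good to about 2 mm. A picture is of the moment at which its call begins: read the wrist's pose just before it. camera_model takes no time and is no camera call.
- robot.close_job(): hands the job in; it is judged then, once.
Trained networks look in the newest picture that a camera, given by its name, has taken for a name from the list of things; names that differ only in an ending like _2 or _b are one class to them, and where a whole thing is asked for, a point or a joint stands for the part that bears it (a point fixed in the world has none). Each returns a list of dicts, best first, with "conf" (0 to 1); they miss things now and then, are a little off and sometimes report something else, mostly with a low value. They report only what shows in the picture. A call takes as long as a camera call. They do not tell look-alikes from the thing itself.
- robot.outline_of(camera, target): "pixels" (384x512 bool, what is visible of it) and "pixel" ([column, row] in pixels, amid what is visible of it).
The state is a dict: "t": time; "q": joint angles; "dq": joint speeds; "joint_torque": joint torques, N m; "tool_pos": TCP position; "orientation": TCP orientation; "force": force on the tool from outside, world axes, zero at the start; "wrist_torque": the same for the moment, N m; "opening": finger opening in m; "gripper_force": force on a finger pad.
Only numpy, scipy, OpenCV 4.12 (cv2) and the standard library are available. Lean on these libraries where they do the work, as an engineer would, in place of code of your own. Each camera call takes 0.05 s, during which the arm holds its last target. There are 200 camera calls.

## Working session

There is one attempt and no reset: what is moved stays moved. The work goes in short steps, Python scripts to look and compute and a tool call to move; the robot and the scene stay as the last step left them, time stands still between calls to the robot, and variables do not carry over. Pictures are saved under pics/ and viewed, at most 10 in all, crops included, and the job is handed in when it is done.

Besides the shell and the picture viewer there is one more tool, called by a JSON object that holds its "op" and its "data". carry_out: Moves the arm, as the interface text tells. Its arguments: {"type":"object","properties":{"rows":{"type":"array"},"jaw":{"type":"number"},"force":{"type":"number"}},"required":["rows"]}

```bash
ls; mkdir -p pics; cat > h.py <<'E'
import numpy as np, cv2
from plant import robot
from scipy.spatial.transform import Rotation as Ro
def cam(n):
    m=robot.camera_model(n); K=np.array([[m['fx'],0,m['cx']],[0,m['fy'],m['cy']],[0,0,1]]); d=np.array(m['dist'],float)
    if 'R' in m: return K,d,np.array(m['R']),np.array(m['t'])
    s=robot.read_state(); T=np.eye(4); T[:3,:3]=Ro.from_rotvec(s['orientation']).as_matrix(); T[:3,3]=s['tool_pos']
    C=T@np.array(m['mount']); R=C[:3,:3].T; return K,d,R,-R@C[:3,3]
def toplane(c,px,z):
    K,d,R,t=c; u=cv2.undistortPoints(np.array(px,float).reshape(-1,1,2),K,d).reshape(-1,2)
    o=-R.T@t; r=np.c_[u,np.ones(len(u))]@R
    return o+r*((z-o[2])/r[:,2])[:,None]
def proj(c,X):
    K,d,R,t=c; return cv2.projectPoints(np.array(X,float).reshape(-1,1,3),cv2.Rodrigues(R)[0],t,K,d)[0].reshape(-1,2)
E
python3 - <<'E'
from h import *
print(robot.read_state()); print(robot.grip_depth)
for n in ['scene','side','wrist']:
    c=cam(n); im=robot.read_camera(n); cv2.imwrite(f'pics/{n}0.png',im[:,:,::-1])
    print(n,'cam at',(-c[2].T@c[3]).round(3))
    for th in ['nest','tool','handle','wax_block','steel_dish','vial','petri','stopper','marker','tape']:
        for o in robot.outline_of(n,th)[:2]:
            ys,xs=np.nonzero(o['pixels'])
            print(th,round(o['conf'],2),np.round(o['pixel']),xs.min(),xs.max(),ys.min(),ys.max(), toplane(c,[o['pixel']],0.0)[0].round(3)[:2])
E
```

```text
pics
{'t': 0.0, 'q': array([-8.54092128e-02,  1.31128602e-01,  1.48926814e+00,  2.35721476e-05,
        1.52298317e+00, -8.53965974e-02]), 'dq': array([-0.00037647, -0.00057401,  0.00162489,  0.00027443,  0.00043213,
       -0.00192428]), 'joint_torque': array([-1.61290725e-03, -5.59853125e+01, -4.91755986e+01,  7.67333270e-02,
        3.59135563e-02, -2.97389461e-04]), 'tool_pos': array([5.99442963e-01, 7.34265427e-05, 2.17613006e-01]), 'orientation': array([-2.22047907e+00, -2.22044851e+00,  1.77950807e-03]), 'force': array([ 0.15334265, -0.22401754, -0.27106181]), 'wrist_torque': array([0.07897023, 0.00568758, 0.00888341]), 'gripper_force': 0.0, 'opening': 0.09287656626534999}
0.0188
scene cam at [-0.264 -0.551  0.607]
nest 0.95 [246. 186.] 224 264 171 204 [0.656 0.101]
tool 0.84 [408. 238.] 388 417 195 257 [ 0.652 -0.466]
tool 0.77 [257. 242.] 248 270 203 269 [ 0.401 -0.115]
handle 0.73 [326. 237.] 314 336 195 260 [ 0.529 -0.266]
handle 0.68 [261. 244.] 248 271 202 268 [ 0.4   -0.129]
wax_block 0.71 [326. 238.] 314 336 196 259 [ 0.527 -0.267]
steel_dish 0.75 [175. 200.] 162 192 1
[... 1078 characters left out ...]
nest 0.64 [219. 150.] 154 268 106 203 [0.545 0.028]
tool 0.82 [174. 341.] 147 205 323 364 [ 0.454 -0.297]
tool 0.69 [107. 262.] 91 117 248 270 [ 0.363 -0.145]
handle 0.94 [175. 340.] 146 205 323 364 [ 0.455 -0.295]
handle 0.65 [107. 255.] 90 117 246 269 [ 0.365 -0.132]
wax_block 0.7 [190. 157.] 171 204 135 181 [0.504 0.019]
steel_dish 0.73 [103.  17.] 63 144 0 41 [0.406 0.195]
vial 0.93 [295.  11.] 286 310 0 23 [0.644 0.199]
stopper 0.75 [284. 272.] 276 292 266 283 [ 0.638 -0.16 ]
stopper 0.71 [174. 339.] 147 205 324 364 [ 0.454 -0.292]
marker 0.38 [201. 364.] 197 204 359 365 [ 0.496 -0.347]
tape 0.84 [268. 341.] 254 290 335 346 [ 0.616 -0.294]
tape 0.74 [104.  16.] 62 144 0 41 [0.407 0.196]
```

```bash
python3 - <<'E'
import cv2,numpy as np
a=cv2.imread('pics/scene0.png')[150:280,150:430]; b=cv2.imread('pics/side0.png')[95:325,170:330]
a=cv2.resize(a,None,fx=2.85,fy=2.85,interpolation=cv2.INTER_CUBIC)
cv2.imwrite('pics/sc1.png',a)
w=cv2.imread('pics/wrist0.png'); b=cv2.resize(b,None,fx=1.67,fy=1.67)
cv2.imwrite('pics/wb.png',np.hstack([w,b[:384,:]]) )
E
```

```text
(no output)
```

View pics/sc1.png

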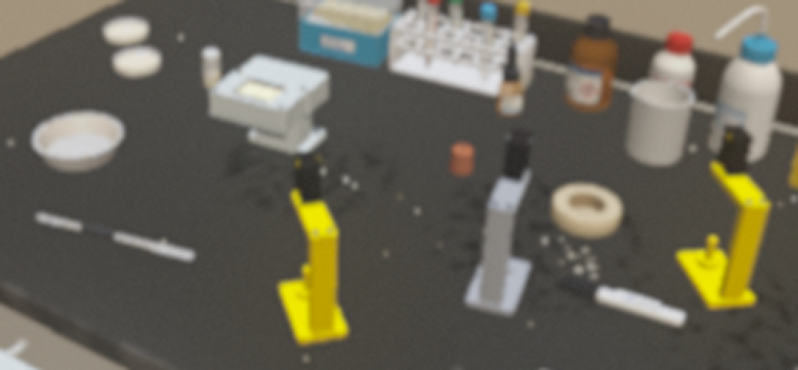

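View pics/wb.png

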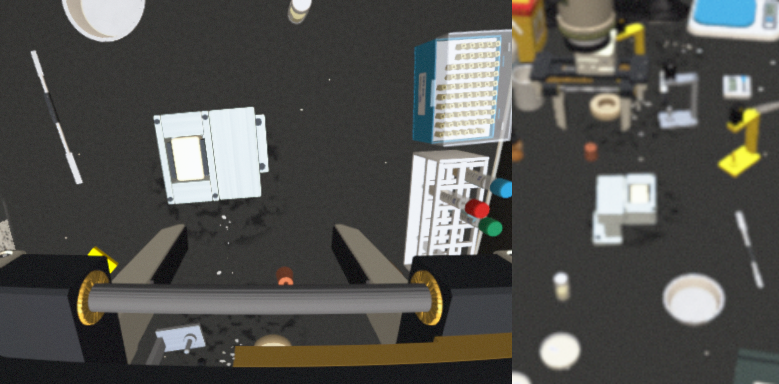

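The pictures show the grey tool at scene px (326,238), upright with its C open towards +x. The two yellow look-alikes are at (261,240) and (408,238). In the wrist picture the nest is at (210,155) and the block at (188,157). The nest is yawed a few degrees from world x.

```bash
python3 - <<'E'
from h import *
c=cam('wrist')
robot.read_camera('wrist')
o=robot.outline_of('wrist','wax_block')[0]
r=cv2.minAreaRect(np.argwhere(o['pixels'])[:,::-1].astype(np.float32)); b=cv2.boxPoints(r)
P=toplane(c,b,0.092)[:,:2]; print('block',o['conf'],P.round(4),P.mean(0).round(4)); 
e=np.roll(P,-1,0)-P; print(np.hypot(*e.T), np.degrees(np.arctan2(e[:,1],e[:,0])))
# nest top corners picked: front-left(154,115), front-right(167,204)
Q=toplane(c,[[154,116],[167,203]],0.094)[:,:2];print(Q, np.linalg.norm(Q[1]-Q[0]))
s=cam('scene'); print('handle top', toplane(s,[[331.4,197.4]],0.156))
w=toplane(c,[[188,338],[157,333],[200,325],[205,345],[160,352]],0.008);print('foot',w[:,:2].round(3))
sd=cam('side'); print('side dish',toplane(sd,[[278,276]],0.015))
print(proj(sd,[[.48,-.29,.156]]))
E
```

```text
block 0.81 [[0.5095 0.0543]
 [0.5403 0.0565]
 [0.5414 0.0102]
 [0.5093 0.0077]] [0.5252 0.0322]
[0.03085999 0.04628387 0.0321826  0.04661039] [   3.94758684  -88.65638523 -175.61026659   89.7343127 ]
[[ 0.49449463  0.07521876]
 [ 0.49968197 -0.01639163]] 0.09175713989900938
handle top [[ 0.48757813 -0.28200877  0.156     ]]
foot [[ 0.481 -0.282]
 [ 0.43  -0.272]
 [ 0.503 -0.254]
 [ 0.509 -0.296]
 [ 0.43  -0.313]]
side dish [[0.42159265 0.2098287  0.015     ]]
[[265.09388247 130.03638354]]
```

{"op": "carry_out", "data": {"rows": [[-0.06,-0.03,-0.02,0,0,10],[-0.12,-0.06,-0.04,0,0,20],[-0.18,-0.1,-0.06,0,0,30],[-0.24,-0.14,-0.08,0,0,40],[-0.29,-0.18,-0.1,0,0,50],[-0.29,-0.2,-0.1,0,0,60],[-0.29,-0.22,-0.1,0,0,70],[-0.29,-0.22,-0.1,0,0,80],[-0.29,-0.22,-0.1,0,0,90],[-0.29,-0.22,-0.1,0,0,90]]}}

```text
t: 3.0
tool_pos: [0.3799, -0.29, 0.3188]
orientation: [3.141, 0.001, 0.0]
force: [-0.1, -0.2, 0.3]
opening: 0.0933
gripper_force: 0.0
```

```bash
python3 - <<'E'
from h import *
c=cam('wrist'); im=robot.read_camera('wrist'); cv2.imwrite('pics/w2.png',im[:,:,::-1])
print(robot.read_state()['tool_pos'],proj(c,[[.487,-.282,.156],[.487,-.282,.0]]))
for th in ['tool','handle']:
  for o in robot.outline_of('wrist',th)[:2]:
    r=cv2.minAreaRect(np.argwhere(o['pixels'])[:,::-1].astype(np.float32)); print(th,o['conf'],o['pixel'],r)
E
```

```text
[ 0.37999296 -0.28998199  0.31869447] [[253.29723983  83.82037246]
 [255.36474215  92.70446328]]
tool 0.77 [376.6, 21.5] ((381.5010070800781, 18.049474716186523), (53.8100471496582, 68.39698791503906), 62.3005256652832)
tool 0.72 [256.0, 103.8] ((256.84014892578125, 103.34740447998047), (61.390663146972656, 28.225589752197266), 78.17850494384766)
handle 0.79 [172.4, 192.9] ((171.70733642578125, 193.3658447265625), (55.91020965576172, 62.46950912475586), 38.65980529785156)
handle 0.72 [257.2, 104.5] ((257.02740478515625, 103.40958404541016), (61.02408981323242, 28.357759475708008), 80.27242279052734)
```

View pics/w2.png

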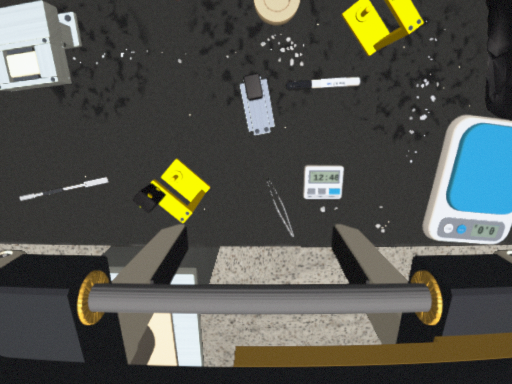

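The grey tool stands at px (257,103). Its handle is at (253,87), with +x pointing up the picture and slightly left, a yaw of about +10°.

```bash
python3 - <<'E'
from h import *
from scipy.optimize import minimize
c=cam('wrist'); im=cv2.imread('pics/w2.png')
g=cv2.cvtColor(im,cv2.COLOR_BGR2GRAY); 
print(g[66:140:2,238:280:2])
m=np.zeros_like(g); m[98:140,236:280]=(g[98:140,236:280]>110)
pts=np.argwhere(m)[:,::-1].astype(np.float32); print(len(pts),cv2.minAreaRect(pts),cv2.boxPoints(cv2.minAreaRect(pts)).round(1))
for y in [9,10.7,12]:
  a=np.radians(y);R=np.array([[np.cos(a),-np.sin(a)],[np.sin(a),np.cos(a)]]);p=np.array([.482,-.283])
  f=lambda L,z:proj(c,[np.r_[p+R@np.array(q),z] for q in L]).round(1).tolist()
  print(y,'foot',f([(-56,22),(-56,-22),(20,-22),(20,22)] if 0 else [(-.056,.022),(-.056,-.022),(.02,-.022),(.02,.022)],.008),'h',f([(-.013,.009),(-.013,-.009),(.013,-.009),(.013,.009)],.156),'arm',f([(-.056,.011),(-.056,-.011)],.114))
E
```

```text
[[ 57  56  50  51  58  56  57  52  51  55  55  58  56  43  31  48  57  59
   55  56  59]
 [ 55  59  52  54  57  59  51  51  52  57  56  54  50  47  35  43  51  54
   52  59  56]
 [ 58  51  54  53  58  53  50  48  49  57  53  58  52  48  49  48  38  37
   49  56  54]
 [ 57  53  55  54  55  51  42  37  39  41  50  53  57  52  56  53  41  28
   35  40  49]
 [ 54  54  54  50  53  46  32  34  52  61  52  50  55  54  52  57  42  32
   33  40  47]
 [ 55  57  53  45  56  67  74  75  79  79  65 106  57  56  55  47  44  45
   36  38  47]
 [ 52  53  53  51  70  73  76  77  80  85  78 143  61  75  74  43  56  54
   45  40  47]
 [ 57  53  59  55  72  73  77  77  80  83  82 123 184 192 181  45  52  51
   62  54  55]
 [ 50  60  57  62  70  75  79  83  82  81  82 100 195 198 175  49  57  55
   56  53  57]
 [ 53 145 205 142  73  75  79  82  82  83  88  82 164 196 184  57  57  56
   59  59  56]
 [ 51 187 199 189  63  79  76  80  81  83  88  77 186 193 201  79  56  58
   53  56  56]
 [ 57 183 201 193  61  79  81  82  84  86  87  80 168 192 195  90  47  49
   57  54  55]
 [ 50  95 203 199  66  78  81  8
[... 2173 characters left out ...]
  55
   58  57  54]]
905 ((258.6728515625, 114.64596557617188), (38.58034133911133, 27.40015411376953), 79.99201965332031) [[241.8  98. ]
 [268.8  93.3]
 [275.5 131.3]
 [248.5 136. ]]
9 foot [[248.4, 132.8], [274.7, 128.7], [268.0, 80.5], [240.6, 85.0]] h [[248.5, 102.1], [264.5, 99.5], [261.0, 75.0], [244.6, 77.7]] arm [[253.6, 137.6], [270.4, 134.9]]
10.7 foot [[249.4, 133.0], [275.6, 128.1], [267.6, 80.1], [240.3, 85.5]] h [[248.9, 102.3], [264.8, 99.2], [260.6, 74.8], [244.3, 78.0]] arm [[254.9, 137.6], [271.7, 134.5]]
12 foot [[250.2, 133.2], [276.3, 127.6], [267.2, 79.9], [240.1, 85.8]] h [[249.2, 102.4], [265.0, 99.0], [260.3, 74.7], [244.1, 78.3]] arm [[255.9, 137.6], [272.6, 134.1]]
```

{"op": "carry_out", "data": {"rows": [[0.052,-0.004,0.03,0,0,-5],[0.104,-0.0085,0.06,0,0,-10.5],[0.104,-0.0085,0.1,0,0,-10.5],[0.104,-0.0085,0.14,0,0,-10.5],[0.104,-0.0085,0.18,0,0,-10.5],[0.104,-0.0085,0.198,0,0,-10.5],[0.104,-0.0085,0.198,0,0,-10.5]]}}

```text
t: 4.03
tool_pos: [0.4833, -0.2809, 0.1196]
orientation: [-3.127, -0.289, 0.003]
force: [0.1, 0.2, 0.5]
opening: 0.0926
gripper_force: 0.0
```

{"op": "carry_out", "data": {"rows": [[0,0,0,0,0,0],[0,0,0,0,0,0],[0,0,0,0,0,0],[0,0,0,0,0,0],[0,0,0,0,0,0]], "jaw": 255, "force": 40}}

```text
t: 4.65
tool_pos: [0.484, -0.2815, 0.1208]
orientation: [3.128, 0.288, 0.0]
force: [0.4, 0.8, -0.6]
opening: 0.047
gripper_force: 0.0
```

{"op": "carry_out", "data": {"rows": [[0,0,0,0,0,0],[0,0,0,0,0,0],[0,0,0,0,0,0],[0,0,0,0,0,0],[0,0,0,0,0,0],[0,0,-0.003,0,0,0],[0,0,-0.006,0,0,0],[0,0,-0.006,0,0,0],[0,0,-0.006,0,0,0]]}}

```text
t: 5.78
tool_pos: [0.484, -0.2815, 0.1266]
orientation: [-3.128, -0.287, -0.0]
force: [0.4, 0.1, -2.4]
opening: 0.0177
gripper_force: 40.0
```

```bash
python3 - <<'E'
from h import *
im=robot.read_camera('side'); cv2.imwrite('pics/s3.png',cv2.resize(im[95:325,170:330,::-1],None,fx=2.5,fy=2.5))
c=cam('wrist');im=robot.read_camera('wrist'); cv2.imwrite('pics/w3.png',im[:,:,::-1])
s=robot.read_state(); print(s['force'],s['wrist_torque'],s['tool_pos'])
E
```

```text
[-0.09511403 -0.67246716 -1.90195543] [0.05315797 0.00449943 0.0217455 ] [ 0.48393873 -0.28142435  0.12649926]
```

View pics/w3.png

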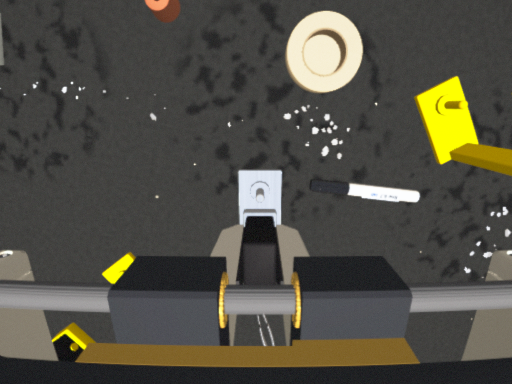

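The tool is held and aligned. The pin tip is at px (260,196) and the foot is symmetric about it. Next I'll work out where the thin pen and the yellow tool lie relative to the nest.

```bash
python3 - <<'E'
from h import *
c=cam('wrist'); s=robot.read_state(); T=Ro.from_rotvec(s['orientation']).as_matrix()
for z in(.045,): p=toplane(c,[[260,194]],z)[0]; print('tip',p,'in tool',T.T@(p-s['tool_pos']))
m=np.array(robot.camera_model('wrist')['mount'])
def camat(pos,rv):
    K,d,_,_=c; X=np.eye(4);X[:3,:3]=Ro.from_rotvec(rv).as_matrix();X[:3,3]=pos;C=X@m;R=C[:3,:3].T;return K,d,R,-R@C[:3,3]
c0=camat([.5994,0,.2176],[-2.2205,-2.2204,.0018]); c2=camat([.38,-.29,.3187],[np.pi,0,0])
print('pen',toplane(c0,[[33,52],[80,182]],.005)[:,:2].round(3), toplane(c2,[[20,198],[107,180]],.005)[:,:2].round(3))
print('yel foot',toplane(c2,[[180,160],[210,187],[183,221],[160,180]],.008)[:,:2].round(3),'handle',toplane(c2,[[150,197]],.156)[:,:2].round(3))
print('dish', [toplane(cam('side'),[[278.5,z]],.029)[0].round(3) for z in(260,288)])
a=toplane(c2,[[0,90],[52,84]],.094);print('nest front c2',a[:,:2],)
E
```

```text
tip [ 0.48920732 -0.27979281  0.045     ] in tool [ 0.00548648 -0.00063036  0.08149878]
pen [[ 0.307  0.156]
 [ 0.344 -0.016]] [[ 0.309  0.157]
 [ 0.343 -0.018]]
yel foot [[ 0.378 -0.153]
 [ 0.331 -0.202]
 [ 0.267 -0.15 ]
 [ 0.343 -0.115]] handle [[ 0.358 -0.155]]
dish [array([0.422, 0.164, 0.029]), array([0.419, 0.261, 0.029])]
nest front c2 [[ 0.49258924  0.06902438]
 [ 0.49727963 -0.00988362]]
```

{"op": "carry_out", "data": {"rows": [[0.0005,-0.012,-0.012,0,0,0],[0.0015,-0.04,-0.02,0,0,1],[0.002,-0.075,-0.02,0,0,2],[0.003,-0.115,-0.02,0,0,3],[0.003,-0.155,-0.02,0,0,4],[0.004,-0.195,-0.02,0,0,5],[0.005,-0.235,-0.02,0,0,6],[0.006,-0.27,-0.02,0,0,6.6],[0.0065,-0.297,-0.02,0,0,7.2],[0.007,-0.3115,-0.015,0,0,7.2],[0.007,-0.3115,-0.002,0,0,7.2],[0.007,-0.3115,-0.002,0,0,7.2]]}}

```text
t: 7.38
tool_pos: [0.433, 0.0255, 0.127]
orientation: [3.14, 0.09, -0.004]
force: [0.2, -0.2, -2.7]
opening: 0.0179
gripper_force: 40.0
```

```bash
cat >> h.py <<'E'
_m=np.array(robot.camera_model('wrist')['mount'])
E
python3 - <<'E'
from h import *
c=cam('wrist');im=robot.read_camera('wrist'); cv2.imwrite('pics/w4.png',im[:,:,::-1])
s=robot.read_state(); print(s['force'],s['wrist_torque'],s['tool_pos'],s['orientation'])
o=robot.outline_of('wrist','wax_block')
for q in o[:2]:
  b=cv2.boxPoints(cv2.minAreaRect(np.argwhere(q['pixels'])[:,::-1].astype(np.float32)))
  P=toplane(c,b,0.092)[:,:2];e=np.roll(P,-1,0)-P; print(q['conf'],P.mean(0).round(4),np.hypot(*e.T).round(4), np.degrees(np.arctan2(e[:,1],e[:,0])).round(1))
E
```

```text
[-0.03812231  0.74629456 -2.76485219] [ 0.10248852  0.10630724 -0.01960008] [0.43342659 0.02536373 0.12761806] [ 3.14012827  0.08943934 -0.00323866]
0.88 [0.5245 0.0309] [0.0435 0.0295 0.0452 0.0295] [ -86.7 -175.    93.3    1.8]
```

View pics/w4.png

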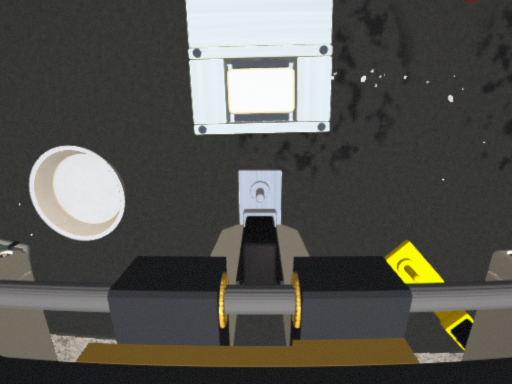

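The tool is in front of the nest, with the nest front edge from (195,134) to (331,129) and the block at (261,90). I'll check the yaw on the screw heads.

```bash
python3 - <<'E'
from h import *
c=cam('wrist')
P=toplane(c,[[197,53],[323,50],[202.5,129.5],[322,126.5]],.094)[:,:2]; print(P.round(4),P.mean(0))
for i,j in((0,1),(2,3)): d=P[i]-P[j]; print(np.degrees(np.arctan2(-d[0],d[1])),np.linalg.norm(d))
g=cv2.cvtColor(cv2.imread('pics/w4.png'),cv2.COLOR_BGR2GRAY)
m=((g>150)*255).astype(np.uint8); 
xs=np.arange(205,325,6); E=[(x,max(y for y in range(100,140) if g[y,x]>150)) for x in xs]
Q=toplane(c,E,.09)[:,:2]; k=np.polyfit(Q[:,1],Q[:,0],1); print('front',np.degrees(np.arctan(-k[0])),np.polyval(k,.031))
E
```

```text
[[ 0.5464  0.0736]
 [ 0.5529 -0.0082]
 [ 0.4974  0.0696]
 [ 0.5041 -0.0129]] [0.5251936  0.03051003]
4.513238015823317 0.08205891146211002
4.671070248825031 0.0827614084750594
front 4.494541658463758 0.49738749486639183
```

{"op": "carry_out", "data": {"rows": [[0.006,0,0,0,0,-1.2],[0.018,0,0,0,0,-1.2],[0.03,0,0,0,0,-1.2],[0.042,0,0,0,0,-1.2],[0.054,0.0003,0,0,0,-1.2],[0.066,0.0005,0,0,0,-1.2],[0.078,0.0007,0,0,0,-1.2],[0.086,0.0007,0,0,0,-1.2],[0.086,0.0007,0,0,0,-1.2],[0.086,0.0007,0,0,0,-1.2]]}}

```text
t: 8.72
tool_pos: [0.5197, 0.0303, 0.1285]
orientation: [-3.139, -0.123, 0.001]
force: [0.7, 0.4, -2.7]
opening: 0.0178
gripper_force: 40.0
```

```bash
python3 - <<'E'
from h import *
s=robot.read_state(); print(s['force'],s['wrist_torque'],s['tool_pos'],s['orientation'])
im=robot.read_camera('wrist'); cv2.imwrite('pics/w5.png',im[:,:,::-1])
im=robot.read_camera('side'); cv2.imwrite('pics/s5.png',cv2.resize(im[165:265,190:310,::-1],None,fx=4,fy=4))
E
```

```text
[ 0.68707911  0.35993628 -2.74080663] [ 0.05442608  0.10287726 -0.00580716] [0.51971326 0.03034532 0.12850447] [-3.13913400e+00 -1.23381249e-01  7.79317492e-04]
```

{"op": "carry_out", "data": {"rows": [[0,0.004,-0.003,0,0,0],[0,0.01,-0.006,0,0,0],[0,0.015,-0.009,0,0,0],[0,0.015,-0.009,0,0,0],[0,0.015,-0.0105,0,0,0],[0,0.015,-0.0105,0,0,0]]}}

```text
t: 9.57
tool_pos: [0.5212, 0.0155, 0.1392]
orientation: [-3.139, -0.123, -0.0]
force: [0.5, 0.2, -2.2]
opening: 0.0178
gripper_force: 40.0
```

{"op": "carry_out", "data": {"rows": [[0,0,-0.0005,0,0,0],[0,0,-0.001,0,0,0],[0,0,-0.001,0,0,0]]}}

```text
t: 9.95
tool_pos: [0.521, 0.0155, 0.1398]
orientation: [-3.139, -0.124, 0.001]
force: [1.2, 0.9, -5.1]
opening: 0.0177
gripper_force: 40.0
```

{"op": "carry_out", "data": {"rows": [[0,-0.001,-0.0002,0,0,0],[0,-0.002,-0.0003,0,0,0],[0,-0.003,-0.0003,0,0,0]]}}

```text
t: 10.32
tool_pos: [0.5206, 0.0181, 0.14]
orientation: [3.139, 0.123, -0.002]
force: [0.0, -3.3, -8.5]
opening: 0.018
gripper_force: 40.0
```

{"op": "carry_out", "data": {"rows": [[0,-0.001,0,0,0,0],[0,-0.002,0,0,0,0],[0,-0.003,0,0,0,0]]}}

```text
t: 10.7
tool_pos: [0.5204, 0.0212, 0.1401]
orientation: [3.139, 0.123, -0.001]
force: [-0.8, -4.1, -10.7]
opening: 0.0179
gripper_force: 40.0
```

{"op": "carry_out", "data": {"rows": [[0,-0.001,0,0,0,0],[0,-0.002,0,0,0,0],[0,-0.003,0,0,0,0]]}}

```text
t: 11.08
tool_pos: [0.5203, 0.0242, 0.1402]
orientation: [3.139, 0.123, -0.001]
force: [-0.8, -4.9, -11.0]
opening: 0.0182
gripper_force: 40.0
```

{"op": "carry_out", "data": {"rows": [[0,-0.001,0.0002,0,0,0],[0,-0.002,0.0002,0,0,0],[0,-0.003,0.0002,0,0,0]]}}

```text
t: 11.45
tool_pos: [0.5202, 0.0273, 0.1401]
orientation: [3.139, 0.123, -0.0]
force: [-0.5, -5.6, -10.3]
opening: 0.018
gripper_force: 40.0
```

{"op": "carry_out", "data": {"rows": [[0,-0.001,0,0,0,0],[0,-0.002,0,0,0,0],[0,-0.003,0,0,0,0]]}}

```text
t: 11.82
tool_pos: [0.52, 0.0303, 0.1401]
orientation: [3.139, 0.123, -0.0]
force: [0.0, -5.0, -11.5]
opening: 0.0176
gripper_force: 40.0
```

{"op": "carry_out", "data": {"rows": [[0,-0.001,0.0002,0,0,0],[0,-0.002,0.0002,0,0,0],[0,-0.003,0.0002,0,0,0]]}}

```text
t: 12.2
tool_pos: [0.5199, 0.0334, 0.1401]
orientation: [-3.139, -0.123, -0.0]
force: [-0.2, -3.9, -10.7]
opening: 0.0174
gripper_force: 40.0
```

{"op": "carry_out", "data": {"rows": [[0,-0.001,0,0,0,0],[0,-0.002,0,0,0,0],[0,-0.003,0,0,0,0]]}}

```text
t: 12.58
tool_pos: [0.5202, 0.037, 0.1409]
orientation: [-3.138, -0.124, -0.003]
force: [0.9, 1.2, -3.8]
opening: 0.0178
gripper_force: 40.0
```

{"op": "carry_out", "data": {"rows": [[0,-0.0005,-0.0015,0,0,0],[0,-0.0005,-0.003,0,0,0],[0,-0.0005,-0.0045,0,0,0],[0,-0.0005,-0.006,0,0,0],[0,-0.0005,-0.006,0,0,0]]}}

```text
t: 13.2
tool_pos: [0.5191, 0.0381, 0.1462]
orientation: [-3.137, -0.124, 0.001]
force: [-1.5, 6.2, -4.1]
opening: 0.0177
gripper_force: 40.0
```

{"op": "carry_out", "data": {"rows": [[0.0003,-0.0006,0,0,0,0],[0.0003,-0.0012,0,0,0,0],[0.0003,-0.0012,0,0,0,0]]}}

```text
t: 13.58
tool_pos: [0.5193, 0.0384, 0.1462]
orientation: [-3.139, -0.124, 0.001]
force: [-2.7, 4.8, -2.4]
opening: 0.018
gripper_force: 40.0
```

{"op": "carry_out", "data": {"rows": [[0,-0.0005,0,0,0,0],[0,-0.001,0,0,0,0],[0,-0.001,0,0,0,0]]}}

```text
t: 13.95
tool_pos: [0.5199, 0.0388, 0.1462]
orientation: [3.139, 0.123, 0.001]
force: [-1.4, 2.4, -2.3]
opening: 0.0179
gripper_force: 40.0
```

{"op": "carry_out", "data": {"rows": [[0,-0.0005,0,0,0,0],[0,-0.001,0,0,0,0],[0,-0.001,0,0,0,0]]}}

```text
t: 14.32
tool_pos: [0.5199, 0.0398, 0.1462]
orientation: [3.139, 0.123, 0.001]
force: [-0.3, 0.5, -3.1]
opening: 0.0175
gripper_force: 40.0
```

{"op": "carry_out", "data": {"rows": [[0,-0.0008,-0.0005,0,0,0],[0,-0.0008,-0.001,0,0,0],[0,-0.0008,-0.0015,0,0,0],[0,-0.0008,-0.002,0,0,0],[0,-0.0008,-0.0025,0,0,0],[0,-0.0008,-0.003,0,0,0]]}}

```text
t: 15.08
tool_pos: [0.5194, 0.0408, 0.1488]
orientation: [-3.139, -0.123, 0.0]
force: [0.9, -0.2, -5.0]
opening: 0.0181
gripper_force: 40.0
```

{"op": "carry_out", "data": {"rows": [[0,0,-0.0005,0,0,0],[0,0,-0.001,0,0,0],[0,0,-0.001,0,0,0]]}}

```text
t: 15.45
tool_pos: [0.5193, 0.0408, 0.1496]
orientation: [-3.139, -0.123, 0.001]
force: [2.3, -0.4, -9.5]
opening: 0.0176
gripper_force: 40.0
```

{"op": "carry_out", "data": {"rows": [[0,0,-0.0006,0,0,0],[0,0,-0.0012,0,0,0],[0,0,-0.0018,0,0,0],[0,0,-0.0024,0,0,0]]}}

```text
t: 15.95
tool_pos: [0.5193, 0.0408, 0.1524]
orientation: [3.139, 0.123, -0.001]
force: [1.1, -0.4, -9.5]
opening: 0.0178
gripper_force: 40.0
```

Moving at a steady force of about 7 N net, so the block is sliding.

{"op": "carry_out", "data": {"rows": [[0,0,-0.0007,0,0,0],[0,0,-0.0014,0,0,0],[0,0,-0.0021,0,0,0],[0,0,-0.0028,0,0,0],[0,0,-0.0035,0,0,0],[0,0,-0.0042,0,0,0]]}}

```text
t: 16.7
tool_pos: [0.5194, 0.0409, 0.1566]
orientation: [-3.139, -0.123, 0.0]
force: [1.0, -0.0, -8.9]
opening: 0.0177
gripper_force: 40.0
```

{"op": "carry_out", "data": {"rows": [[0,0,-0.0007,0,0,0],[0,0,-0.0014,0,0,0],[0,0,-0.0021,0,0,0],[0,0,-0.0028,0,0,0],[0,0,-0.0035,0,0,0],[0,0,-0.0042,0,0,0],[0,0,-0.005,0,0,0]]}}

```text
t: 17.58
tool_pos: [0.5195, 0.0408, 0.1617]
orientation: [3.139, 0.123, -0.0]
force: [1.0, 0.4, -9.3]
opening: 0.018
gripper_force: 40.0
```

```bash
python3 - <<'E'
from h import *
s=robot.read_state(); print(s['force'],s['tool_pos'])
im=robot.read_camera('wrist'); cv2.imwrite('pics/w6.png',im[:,:,::-1])
im=robot.read_camera('side'); a=cv2.resize(im[185:260,200:300,::-1],None,fx=4,fy=4)
cv2.imwrite('pics/s6.png',a)
cv2.imwrite('pics/c6.png',np.hstack([cv2.resize(cv2.imread('pics/w6.png')[:300],(400,300)),a]))
E
```

```text
[ 1.04908057  0.38885426 -9.29182007] [0.51946668 0.04082934 0.16166769]
```

View pics/c6.png

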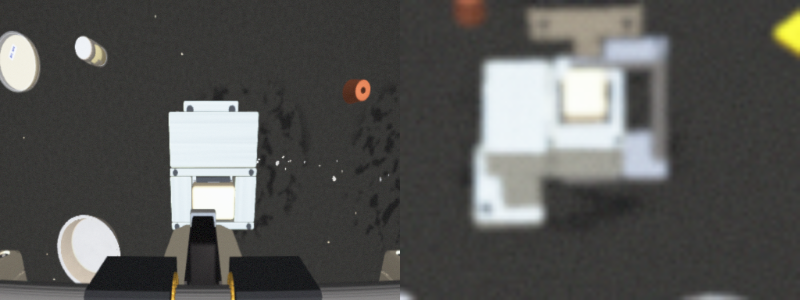

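The block stands well proud: in the side crop its raised top is at about (585,95). Now I'll lower the pin out and withdraw the tool.

{"op": "carry_out", "data": {"rows": [[0,0,0.003,0,0,0],[0,0,0.008,0,0,0],[0,0,0.014,0,0,0],[0,0,0.02,0,0,0],[0,0,0.026,0,0,0],[0,0,0.031,0,0,0],[0,0,0.0335,0,0,0],[0,0,0.0335,0,0,0],[0,0,0.0335,0,0,0]]}}

```text
t: 18.8
tool_pos: [0.5197, 0.0408, 0.1284]
orientation: [3.139, 0.123, 0.001]
force: [0.2, -1.1, -2.1]
opening: 0.0181
gripper_force: 40.0
```

{"op": "carry_out", "data": {"rows": [[-0.005,0,0,0,0,0],[-0.015,0,0,0,0,0],[-0.028,0,0,0,0,0],[-0.042,0,0,0,0,0],[-0.056,0,0,0,0,0],[-0.07,0,0,0,0,0],[-0.082,0,0,0,0,0],[-0.088,0,0,0,0,0],[-0.088,0,0,0,0,0]]}}

```text
t: 19.92
tool_pos: [0.4316, 0.0339, 0.1283]
orientation: [3.139, 0.123, 0.001]
force: [0.1, 0.4, -3.0]
opening: 0.0176
gripper_force: 40.0
```

{"op": "carry_out", "data": {"rows": [[0.002,0.012,-0.01,0,0,0],[0.004,0.04,-0.015,0,0,0],[0.008,0.078,-0.015,0,0,0],[0.011,0.118,-0.015,0,0,0],[0.014,0.158,-0.015,0,0,0],[0.018,0.198,-0.015,0,0,0],[0.022,0.238,-0.015,0,0,0],[0.024,0.275,-0.015,0,0,0],[0.0265,0.303,-0.01,0,0,0],[0.0275,0.317,-0.004,0,0,0],[0.0275,0.317,0.004,0,0,0],[0.0275,0.317,0.006,0,0,0]]}}

```text
t: 21.42
tool_pos: [0.4835, -0.2788, 0.121]
orientation: [-3.138, -0.124, 0.002]
force: [-0.5, -0.4, -2.1]
opening: 0.0178
gripper_force: 40.0
```

{"op": "carry_out", "data": {"rows": [[0,0,0.0005,0,0,0],[0,0,0.001,0,0,0],[0,0,0.0015,0,0,0],[0,0,0.0015,0,0,0]]}}

```text
t: 21.92
tool_pos: [0.4842, -0.2798, 0.1208]
orientation: [3.139, 0.124, 0.0]
force: [-0.5, 0.4, -2.6]
opening: 0.0178
gripper_force: 40.0
```

{"op": "carry_out", "data": {"rows": [[0,0,0.0005,0,0,0],[0,0,0.001,0,0,0],[0,0,0.001,0,0,0]]}}

```text
t: 22.3
tool_pos: [0.4843, -0.2801, 0.1205]
orientation: [3.139, 0.123, 0.001]
force: [-2.0, 2.0, 5.2]
opening: 0.0179
gripper_force: 40.0
```

Foot contact, so I'll release it and go up. The opening takes about 0.5 s.

{"op": "carry_out", "data": {"rows": [[0,0,-0.0004,0,0,0],[0,0,-0.0004,0,0,0],[0,0,-0.0004,0,0,0],[0,0,-0.0004,0,0,0],[0,0,-0.0004,0,0,0],[0,0,-0.0004,0,0,0],[0,0,-0.02,0,0,0],[0,0,-0.05,0,0,0],[0,0,-0.09,0,0,0],[0,0,-0.12,0,0,0],[0,0,-0.12,0,0,0]], "jaw": 80}}

```text
t: 23.68
tool_pos: [0.4858, -0.2811, 0.2446]
orientation: [3.135, 0.123, 0.009]
force: [-0.3, -0.4, 0.1]
opening: 0.0639
gripper_force: 0.0
```

{"op": "carry_out", "data": {"rows": [[0.008,-0.02,0,0,0,-9],[0.016,-0.06,0,0,0,-18],[0.024,-0.1,0,0,0,-27],[0.032,-0.145,0,0,0,-36],[0.04,-0.19,0,0,0,-46],[0.05,-0.235,0,0,0,-56],[0.06,-0.275,0,0,0,-66],[0.065,-0.307,0,0,0,-76],[0.065,-0.307,0,0,0,-84],[0.065,-0.307,0,0,0,-90],[0.065,-0.307,0,0,0,-90],[0.065,-0.307,0,0,0,-90]]}}

```text
t: 25.18
tool_pos: [0.5245, 0.0311, 0.2393]
orientation: [-2.135, -2.304, 0.001]
force: [0.2, 0.0, -0.1]
opening: 0.0638
gripper_force: 0.0
```

```bash
python3 - <<'E'
from h import *
c=cam('wrist');s=robot.read_state(); print(s['tool_pos'],s['orientation'])
im=robot.read_camera('wrist'); cv2.imwrite('pics/w7.png',im[:,:,::-1])
for q in robot.outline_of('wrist','wax_block')[:2]:
  b=cv2.boxPoints(cv2.minAreaRect(np.argwhere(q['pixels'])[:,::-1].astype(np.float32)))
  P=toplane(c,b,0.105)[:,:2];e=np.roll(P,-1,0)-P; print(q['conf'],b.round(),P.mean(0).round(4),np.hypot(*e.T).round(4), np.degrees(np.arctan2(e[:,1],e[:,0])).round(1))
for q in robot.outline_of('wrist','steel_dish')[:1]: 
  ys,xs=np.nonzero(q['pixels']); print('dish',q['conf'],xs.min(),xs.max(),ys.min(),ys.max())
im=robot.read_camera('side'); cv2.imwrite('pics/c7.png',np.hstack([cv2.imread('pics/w7.png'),cv2.resize(im[95:325,170:330,::-1],(267,384))]))
E
```

```text
[0.52452454 0.03114737 0.23928117] [-2.13515353e+00 -2.30382486e+00  5.68903140e-04]
0.63 [[246. 163.]
 [272. 163.]
 [272. 205.]
 [246. 205.]] [0.524 0.033] [0.0279 0.0474 0.0291 0.0474] [   4.4  -84.9 -175.6   93.6]
dish 0.67 146 226 0 63
```

View pics/c7.png

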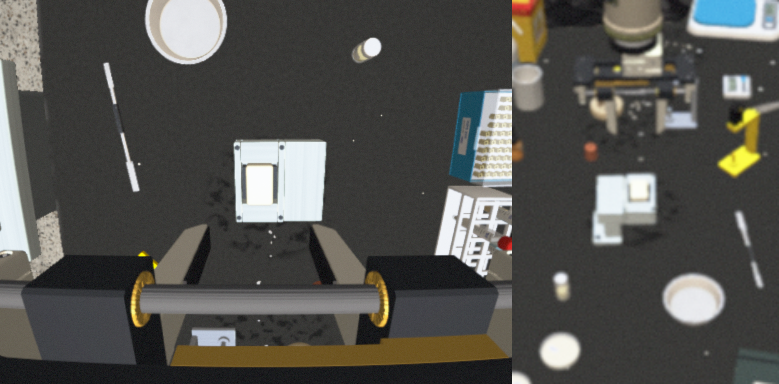

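The block is raised at px (259,184), square to the jaws. The dish is at (186,22).

{"op": "carry_out", "data": {"rows": [[0.001,0,0.02,0,0,0],[0.001,0,0.05,0,0,0],[0.001,0,0.085,0,0,0],[0.001,0,0.115,0,0,0],[0.001,0,0.135,0,0,0],[0.001,0,0.141,0,0,0],[0.001,0,0.141,0,0,0],[0.001,0,0.141,0,0,0]]}}

```text
t: 26.38
tool_pos: [0.5254, 0.0322, 0.0996]
orientation: [2.132, 2.306, 0.002]
force: [-0.8, -0.1, 0.6]
opening: 0.064
gripper_force: 0.0
```

```bash
python3 - <<'E'
from h import *
K,d,_,_=cam('wrist'); X=np.eye(4);X[:3,:3]=Ro.from_rotvec([-2.13515353e+00,-2.30382486e+00,5.7e-4]).as_matrix();X[:3,3]=[0.52452454,0.03114737,0.23928117];C=X@_m;R=C[:3,:3].T;c=(K,d,R,-R@C[:3,3])
print(toplane(c,[[146,22],[226,22],[186,63]],.029)[:,:2], toplane(c,[[186,23]],.029)[:,:2])
print(robot.read_state()['tool_pos'])
E
```

```text
Traceback (most recent call last):
NameError: name '_m' is not defined. Did you mean: '_'?
```

{"op": "carry_out", "data": {"rows": [[0,0,0.0015,0,0,0],[0,0,0.003,0,0,0],[0,0,0.003,0,0,0],[0,0,0.003,0,0,0],[0,0,0.003,0,0,0],[0,0,0.003,0,0,0],[0,0,0.003,0,0,0]], "jaw": 255, "force": 24}}

```text
t: 27.25
tool_pos: [0.5246, 0.0322, 0.0957]
orientation: [-2.132, -2.307, 0.0]
force: [-1.6, 0.3, 1.9]
opening: 0.0295
gripper_force: 24.0
```

```bash
python3 - <<'E'
from h import *
K,d,_,_=cam('wrist'); X=np.eye(4);X[:3,:3]=Ro.from_rotvec([-2.13515353e+00,-2.30382486e+00,5.7e-4]).as_matrix();X[:3,3]=[0.52452454,0.03114737,0.23928117];C=X@np.array(robot.camera_model('wrist')['mount']);R=C[:3,:3].T;c=(K,d,R,-R@C[:3,3])
print(toplane(c,[[146,22],[226,22],[186,63]],.029)[:,:2], toplane(c,[[186,23]],.029)[:,:2])
print(robot.read_state()['tool_pos'],robot.read_state()['opening'])
E
```

```text
[[0.37365641 0.20571044]
 [0.47065655 0.21131072]
 [0.42344879 0.16158813]] [[0.42250533 0.20717049]]
[0.52462527 0.03219631 0.09566636] 0.029525051671159583
```

{"op": "carry_out", "data": {"rows": [[0,0,-0.001,0,0,0],[0,0,-0.003,0,0,0],[0,0,-0.006,0,0,0],[0,0,-0.009,0,0,0],[0,0,-0.013,0,0,0],[0,0,-0.018,0,0,0],[0,0,-0.024,0,0,0],[0,0,-0.03,0,0,0],[0,0,-0.036,0,0,0],[0,0,-0.036,0,0,0]]}}

```text
t: 28.5
tool_pos: [0.5252, 0.0322, 0.1324]
orientation: [2.132, 2.306, 0.001]
force: [-0.4, 0.2, -0.6]
opening: 0.0298
gripper_force: 24.0
```

```bash
python3 - <<'E'
from h import *
c=cam('wrist');s=robot.read_state(); print(s['tool_pos'],s['orientation'],s['force'])
im=robot.read_camera('wrist'); a=cv2.resize(im[:,:,::-1],(400,300))
im=robot.read_camera('scene'); b=cv2.resize(im[150:255,150:290,::-1],(400,300)); cv2.imwrite('pics/c8.png',np.hstack([a,b]))
E
```

```text
[0.5251662  0.0322011  0.13240548] [2.13191650e+00 2.30626725e+00 1.26245907e-03] [-0.42487037  0.17800441 -0.61057299]
```

View pics/c8.png

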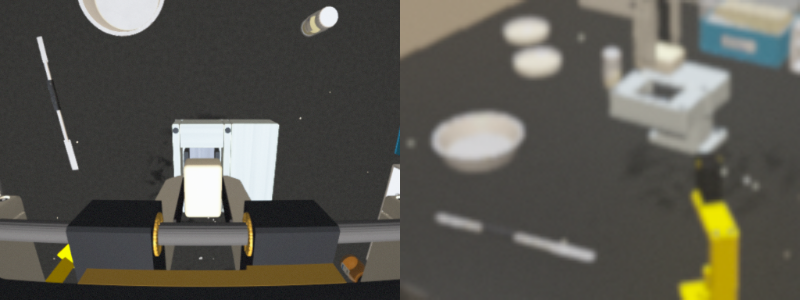

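The block hangs in the jaws at px (203,185) in the wrist half, and the pocket is empty.

{"op": "carry_out", "data": {"rows": [[0.005,-0.002,-0.01,0,0,0],[0.025,-0.012,-0.015,0,0,0],[0.055,-0.026,-0.015,0,0,0],[0.085,-0.041,-0.015,0,0,0],[0.115,-0.055,-0.015,0,0,0],[0.145,-0.069,0,0,0,0],[0.17,-0.081,0.02,0,0,0],[0.186,-0.089,0.045,0,0,0],[0.186,-0.089,0.07,0,0,0],[0.186,-0.089,0.082,0,0,0],[0.186,-0.089,0.082,0,0,0]]}}

```text
t: 29.98
tool_pos: [0.4205, 0.2108, 0.0492]
orientation: [-2.132, -2.307, 0.002]
force: [0.6, 0.2, -0.5]
opening: 0.0293
gripper_force: 24.0
```

```bash
python3 - <<'E'
from h import *
c=cam('wrist');s=robot.read_state(); print(s['tool_pos'])
im=robot.read_camera('wrist'); cv2.imwrite('pics/w9.png',im[:,:,::-1])
for q in robot.outline_of('wrist','steel_dish')[:1]: 
  ys,xs=np.nonzero(q['pixels']); print('dish',q['conf'],xs.min(),xs.max(),ys.min(),ys.max())
P=np.array([[.422+.0495*np.cos(a),.2105+.0495*np.sin(a),.029] for a in np.linspace(0,6.28,60)])
v=im[:,:,::-1].copy(); cv2.polylines(v,[proj(c,P).astype(int)],True,(0,0,255)); cv2.imwrite('pics/w9b.png',v)
E
```

```text
[0.4204504  0.2107728  0.04924147]
dish 0.62 191 330 159 284
```

View pics/w9b.png

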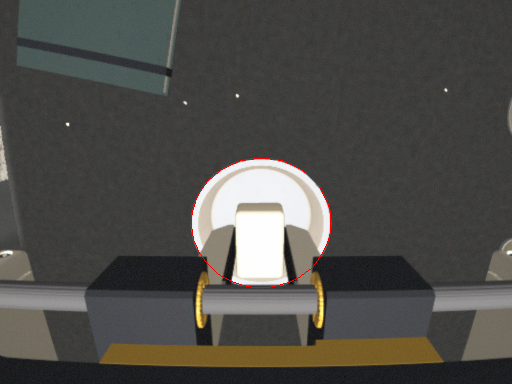

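The predicted rim circle matches the dish and the block is above its middle.

{"op": "carry_out", "data": {"rows": [[0,0.001,0.008,0,0,0],[0,0.0015,0.018,0,0,0],[0,0.0015,0.026,0,0,0],[0,0.0015,0.031,0,0,0],[0,0.0015,0.033,0,0,0],[0,0.0015,0.033,0,0,0],[0,0.0015,0.033,0,0,0]]}}

```text
t: 30.95
tool_pos: [0.4231, 0.2109, 0.0169]
orientation: [2.132, 2.307, 0.001]
force: [1.0, -0.2, 0.3]
opening: 0.0298
gripper_force: 24.0
```

{"op": "carry_out", "data": {"rows": [[0,0,0.0005,0,0,0],[0,0,0.001,0,0,0],[0,0,0.001,0,0,0]]}}

```text
t: 31.32
tool_pos: [0.4229, 0.2108, 0.0157]
orientation: [2.132, 2.307, 0.0]
force: [0.1, -0.5, -1.1]
opening: 0.0297
gripper_force: 24.0
```

{"op": "carry_out", "data": {"rows": [[0,0,0.0005,0,0,0],[0,0,0.001,0,0,0],[0,0,0.0012,0,0,0],[0,0,0.0012,0,0,0]]}}

```text
t: 31.82
tool_pos: [0.4229, 0.2108, 0.0148]
orientation: [-2.132, -2.307, 0.0]
force: [-2.5, -0.7, 5.8]
opening: 0.0293
gripper_force: 24.0
```

{"op": "carry_out", "data": {"rows": [[0,0,-0.0005,0,0,0],[0,0,-0.0005,0,0,0],[0,0,-0.0005,0,0,0],[0,0,-0.0005,0,0,0],[0,0,-0.01,0,0,0],[0,0,-0.03,0,0,0],[0,0,-0.07,0,0,0],[0,0,-0.12,0,0,0],[-0.03,0.02,-0.15,0,0,0],[-0.06,0.04,-0.15,0,0,0],[-0.06,0.04,-0.15,0,0,0]], "jaw": 150}}

```text
t: 33.2
tool_pos: [0.4689, 0.1526, 0.1658]
orientation: [2.134, 2.303, 0.002]
force: [-0.0, -0.2, 0.4]
opening: 0.0383
gripper_force: 0.0
```

```bash
python3 - <<'E'
from h import *
s=robot.read_state(); print(s['tool_pos'],s['opening'],s['t'])
im=robot.read_camera('wrist'); a=cv2.resize(im[:,:,::-1],(400,300))
im=robot.read_camera('scene'); b=cv2.resize(im[150:280,150:340,::-1],(400,274)); b=np.vstack([b,np.zeros((26,400,3),np.uint8)]); cv2.imwrite('pics/c10.png',np.hstack([a,b]))
E
```

```text
[0.46887605 0.15264853 0.16576229] 0.038272232077265114 33.2
```

View pics/c10.png

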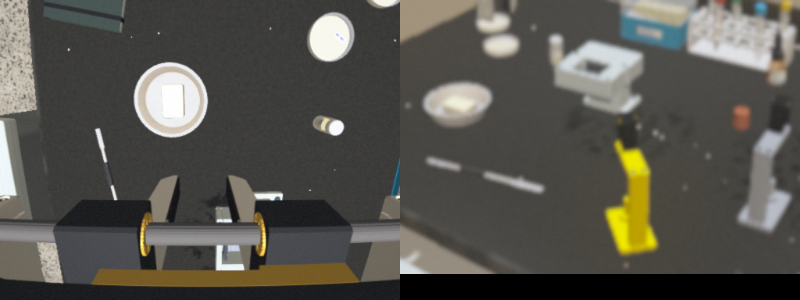

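The block lies flat in the dish at wrist px (173,100). The grey tool stands upright at the right of the scene crop, (768,165), clear of the fixture, and everything else is in place.

```bash
python3 -c "
from plant import robot
print(robot.close_job())"
```

```text
the job is handed in; nothing more can be done
None
```

The job is handed in at about 33 s: I pressed the block up about 13 mm, with no reading above about 9 N net of the tool's weight. The tool stands upright on the worktop clear of the fixture, and the block lies flat in the steel dish.

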